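# Load a pressed-pellet slide under the reader's leaf springs and start the reading

## Robot

A 6-joint arm with a two-finger parallel gripper is mounted at the origin on a cart in front of the work surface, level with it; the furniture and walls round the work are solid. World frame = base frame: x ahead of the robot, y to its left, z up, the work surface at z = 0. Lengths are in m, angles in rad, forces in N, time in s.
With the tool pointing down it reaches from about 0.35 to 0.95 m from the base axis. Payload 17.4 kg.
Tool frame: the origin (TCP) lies on the centre line of the jaws, within the pads' length; the fingertips stand 25 mm ahead of it and the grasp point (between the pads) lies 6 mm ahead of it; z points along the fingers, y is the direction in which the jaws open and shut (so a half turn about z gives the same grasp; the last joint's range is limited). The gripper opens to 93 mm and grips with 3 to 60 N. Pads are 15 mm wide; open, the fingers measure 128 mm over their backs; the gripper's body (75 mm by 188 mm) begins 65 mm behind the grasp point.
Start: joints at [1.094, 0.116, 1.442, -0, 1.584, -0.038], TCP at [0.287, 0.611, 0.244] pointing down, gripper open.
Joint ranges: [-2.83, 2.83], [-0.83, 2.19], [0.07, 2.5], [-1.14, 4.28], [0.01, 3], [-2.97, 2.97]. Speed limits (rad/s): [1.89, 1.89, 2.22, 3.14, 3.14, 3.14].

## Interface

Orientations are given as [roll, pitch, yaw] about the fixed x, y, z axes, in that order (R = Rz(yaw) Ry(pitch) Rx(roll)).
In Python, from bench import env gives the robot as it stands. The module is installed in compiled form; this text tells all that it offers.
- The arm moves only by the tool apply_moves, never from a script. Its argument "steps" is a list of rows, each a list of 3 entries, a list of its own where there are three numbers: the closure, from 0 (fully open) to 1 (shut), then the shift along the tool's x, y, z in mm, then the turn about the tool's z in degrees. A call has 1 to 12 rows; each row is the pose to reach, as a shift and turn from the pose commanded when the call began, along the tool's axes at that moment; what a row does not reach only later rows make up. A row lasts 1/10 s, in which the tool goes at most 50 mm and 8.59 degrees, less where a joint would pass 70% of its speed; a pose out of reach is approached as far as the arm can. A call with a gripper value outside its range is refused whole. The fingers move at their own pace and stop on an object; "squeeze" is the grip in N (left out, the last holds). Time passes only in rows, so rows that repeat a pose let the fingers close. It gives the time, the measured TCP pose, the force and the opening at its end, in the units of the state.
- env.sense(): the state, without advancing time (a new reading comes with each control period).
- env.get_image(name): name is "scene" or "top"; returns a dict with "pixels" (400x640x3 uint8, red, green, blue), "z_map" (400x640 float32, m along the optical axis (not along the pixel's ray), 0 where there is no reading), "K" (3x3 intrinsics, pixels), "origin" and "attitude" of the camera in the world. Camera axes: x right, y up, looking along -z (the intrinsics and any distortion apply to the point x, -y, -z); pixel columns grow to the right and rows downward; lengths in m; the calibration is good to about 2 mm. A picture is of the moment at which its call begins.
- env.close_job(): hands the job in, once; it reports no verdict.
The state is a dict: "time_s": time; "q": joint angles; "dq": joint speeds; "tau": joint torques, N m; "position": TCP position; "tcp_rot": TCP orientation; "force": force on the tool from outside, world axes, zero at the start; "wrist_torque": the same for the moment, N m; "finger_gap": finger opening in m.
Only numpy, scipy, OpenCV 4.12 (cv2) and the standard library are available. Lean on these libraries where they do the work, as an engineer would, in place of code of your own. Each camera call takes 0.05 s, during which the arm holds its last target.

## Task

Load the sample slide into the bench reader using closed fingertips only: press it down hard by its black ribbed thumb pad so that its table sinks and, keeping it pressed down, push it in under the two leaf springs until it meets the end stop and the table springs up behind it. Then push the green key on top of the reader right down and let it go, to start the reading. Do not pick up or tip the slide, do not press the key before the slide is in, keep off the brown pellet, and leave the jar, the tins and the spatula beside the reader where they are.

Things in the scene. Friction and masses are not known exactly. Their poses are not given: they have to be found in the camera images.
- reader: White and grey bench reader, fixed, 282 x 118 mm, 74 mm high without its key. Origin: on the worktop under the joint between table and bed; x = the way in, z up. Along x: dark sprung table -120 to 1.5 mm, white bed (20 mm high) 2.5 to 108, housing 113 to 159; reading head overhangs from x = 62 on, 44 to 72 mm high. Grey side rails 34 mm high leave a channel 87 mm wide.
- end_stop (a point): Foot of the black end stop's face, on the bed, centre line; 108 mm along the reader's x axis, 20 mm high. Same axes as the reader.
- gate (a point): Midway between the two aluminium lugs on the grey rails (x = 2 to 15 mm of the reader, 34 to 40 mm high) that reach over the slide's edges; this point is 34 mm high. Fingers pass in the 64 mm gap between them.
- leaf_left (a joint): Lift of the left steel leaf spring in rad, 0 at rest, about 0.12 over the slide (the right one is alike). Each is 8 mm wide, 37.5 mm off the centre line, slopes inward and down from its lug to x = 44 mm of the reader (26 mm high) and turns up to 51 mm. It gives way upward and presses on the slide's edge with about 5 N.
- lift_table (a joint): Sinking of the dark table under the slide, in m: 0 = raised by its springs (top 28.7 mm above the worktop), 0.008 = right down (20.7 mm). Pressing on the slide, 4 N starts it, 12 N holds it right down; near the end of the way it takes 10 to 20 N. Pressed less than about 5.5 mm, the slide strikes the lugs and cannot go in. It springs up again once the slide has passed off it.
- sample_slide: Loose aluminium slide, 104 mm long (x = the way in), 84 wide, 10 thick, 0.16 kg. Origin: centre of its underside. Starts on the raised table, leading edge 5 to 14 mm short of the bed. A cross rib, 56 mm wide, 4 mm high, has its rear face at x = +6 mm: fingertips on the pad may slip forward to it and push on it. Fully in, the origin is at x = 56 mm of the reader, 20 mm high.
- thumb_pad (a point): Centre of the black ribbed thumb pad on the slide's top face, 10 mm above its underside, 28 mm behind its centre; the pad is 40 mm long (along the way in) and 54 mm wide. Same axes as the slide.
- pellet: Brown pressed soil pellet, 32 mm across, fixed in the slide with its face 1.6 mm proud of the slide's top, centred 31.5 mm ahead of the slide's centre. Origin: centre of its underside, 9 mm above the slide's underside. Not to be touched.
- read_key (a joint): Travel of the green key in m: 0 = up, 0.005 = right down; a spring of about 5 N at full travel brings it back.
- read_key_top (a point): Centre of the top of the green round key, 20 mm across, on top of the reader's housing, 137 mm along the reader's x axis.
- soil_jar: Sample jar with brown soil and a blue cap, 64 mm across, 85 mm high, on the worktop to the left of the reader. Origin: centre of its underside. Leave it.
- tin: Aluminium moisture tin with lid, 68 mm across, 38 mm high, to the right of the reader. Origin: centre of its underside. Leave it.
- small_tin: Smaller aluminium moisture tin with lid, 54 mm across, 30 mm high, to the right of the reader. Origin: centre of its underside. Leave it.
- spatula: Steel spatula with a wooden handle, 220 mm long (y), 21 mm wide, 15 mm high, lying to the left of the reader. Origin: centre of its underside. Leave it.
Not all that is in view belongs to the job. There is more than one size of the sample_slide; the job needs the smallest.

How it is judged:
On the way, in this order (a step that is already met when the one before it is completed fails the run):
1. the slide is fully in: flat on the bed under the leaf springs, the table sprung up behind it (x of sample_slide in the frame of reader above 0.0525 m and z of sample_slide in the frame of reader between 0.018 and 0.0225 m and value of joint lift_table below 0.0015 m and angle between the x axis of sample_slide and the x axis of reader, either way round below 0.05 rad), for 0.2 s.
2. the green key is pushed down (value of joint read_key above 0.0035 m), for 0.03 s.
At the end, for the whole second after the job is handed in: The slide lies still and flat on the bed (within 2.5 mm), within 3.5 mm of the end stop, straight within 0.05 rad, the table up behind it (within 1.5 mm); the key, pushed at least 3.5 mm after that, is up again (within 1.5 mm) (all of step 1 and value of joint read_key below 0.0015 m and linear speed of sample_slide below 0.01 m/s); the robot touches nothing.
It fails at once if the slide is picked up: more than 12 mm above the raised table, or tipped more than 0.2 rad (z of sample_slide in the frame of reader above 0.041 m or angle between sample_slide's own z axis and vertical above 0.2 rad).
It fails at once if the pellet is touched (contact force between any of the fingers, the arm and pellet above 0.3 N).
It fails at once if the key is pushed before the slide is in (value of joint read_key above 0.0035 m and x of sample_slide in the frame of reader below 0.0525 m).
It fails at once if the jar, a tin or the spatula is moved more than 20 mm (distance of any of soil_jar, tin, small_tin, spatula from where it was at the start of the episode above 0.02 m).
It also fails if it takes over 48 s, if anything falls off the work surface, if the arm or the gripper's body presses on something with over 40 N, if the wrist force passes 120 N, or if a joint passes its speed limit or range.

## Working session

There is one attempt and no reset: what is moved stays moved. The work goes in short steps, Python scripts to look and compute and a tool call to move; the robot and the scene stay as the last step left them, time stands still between calls to the robot, and variables do not carry over. Pictures are saved under pics/ and viewed, and the job is handed in when it is done.

Besides the shell and the picture viewer there is one more tool, called after "Call:" as a command line: name --argument value ..., lists and objects as JSON in quotes. apply_moves: Moves the arm, as the interface text tells. Its arguments: {"type":"object","properties":{"steps":{"type":"array"},"squeeze":{"type":"number"}},"required":["steps"]}

```bash
mkdir -p pics
cat > h.py <<'E'
import numpy as np,cv2
from bench import env
def snap(n,f):
    d=env.get_image(n); cv2.imwrite(f'pics/{f}.png',d['pixels'][:,:,::-1]); np.savez(f'{f}.npz',**{k:np.array(v) for k,v in d.items()}); return d
E
python3 - <<'E'
from h import *
for n in('scene','top'):
    d=snap(n,n+'0'); print(n,d['K'],d['origin'],d['attitude'],d.keys())
s=env.sense(); print(s)
E
```

```text
scene [[373.98800166   0.         316.43298126]
 [  0.         373.98800166 198.1667347 ]
 [  0.           0.           1.        ]] [-0.27718247 -0.65710771  0.71532202] [ 1.0345846   0.02325047 -0.84199516] dict_keys(['pixels', 'z_map', 'K', 'origin', 'attitude'])
top [[449.13183611   0.         318.01524093]
 [  0.         449.13183611 197.56249114]
 [  0.           0.           1.        ]] [0.36268946 0.01409936 1.46180099] [ 9.15213319e-02 -1.40818226e-03 -1.55756069e+00] dict_keys(['pixels', 'z_map', 'K', 'origin', 'attitude'])
{'time_s': 0.1, 'q': array([ 1.09419068e+00,  1.16398405e-01,  1.44211992e+00, -5.33103743e-05,
        1.58398144e+00, -3.77796164e-02]), 'dq': array([-0.00050474,  0.00061043, -0.00241294,  0.00051636,  0.00056807,
       -0.00138417]), 'tau': array([ 3.72431794e-03, -7.22880864e+01, -6.23867798e+01,  7.80099817e-02,
        2.27797288e-02, -2.89280945e-05]), 'position': array([0.28674134, 0.61092468, 0.24305448]), 'tcp_rot': array([-3.14068417e+00,  1.90060617e-05,  2.70276595e+00]), 'force': array([-0.50208946, -0.10420604,  0.06461113]), 'wrist_torque': array([ 0.01222828, -0.04844199, -0.02625282]), 'finger_gap': 0.09322195795435037}
```

View pics/scene0.png

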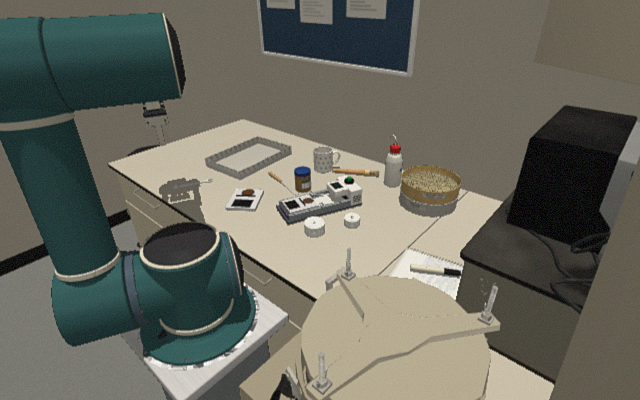

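View pics/top0.png

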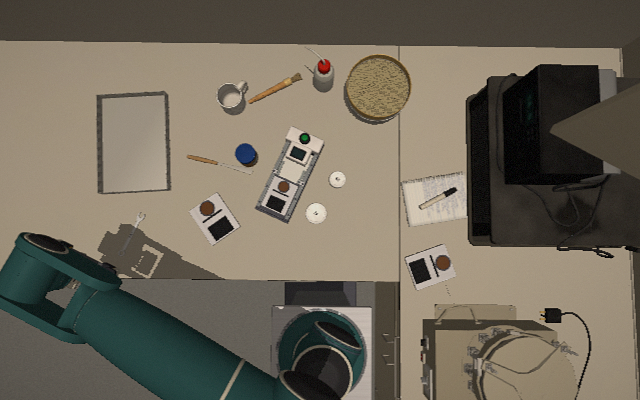

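Run:
```python
from h import *
a=cv2.imread('pics/top0.png')[110:240,235:345]; cv2.imwrite('pics/c1.png',cv2.resize(a,None,fx=4.6,fy=4.6,interpolation=cv2.INTER_CUBIC))
a=cv2.imread('pics/scene0.png')[165:230,265:375]; cv2.imwrite('pics/c2.png',cv2.resize(a,None,fx=7,fy=7,interpolation=cv2.INTER_CUBIC))
```

```text
(no output)
```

View pics/c1.png

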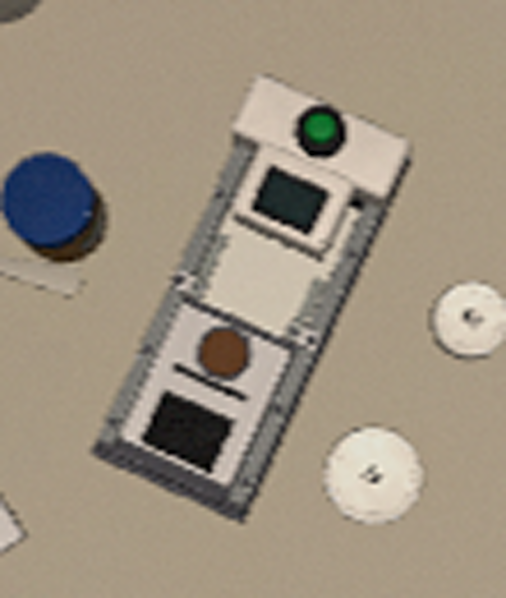

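View pics/c2.png

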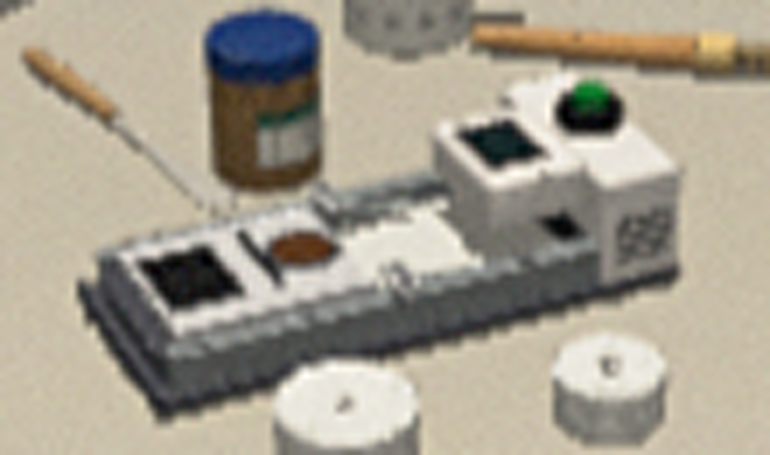

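```bash
cat >> h.py <<'E'
from scipy.spatial.transform import Rotation as Ro
def ray(d,u,v):
    K=d['K'];c=np.array([(u-K[0,2])/K[0,0],-(v-K[1,2])/K[1,1],-1.]);return np.array(d['origin']),Ro.from_euler('xyz',d['attitude']).as_matrix()@c
def plane(d,u,v,z):
    o,r=ray(d,u,v);return o+r*(z-o[2])/r[2]
def proj(d,p):
    c=Ro.from_euler('xyz',d['attitude']).as_matrix().T@(np.array(p)-d['origin']);K=d['K']
    return np.array([K[0,0]*c[0]/-c[2]+K[0,2],K[1,1]*c[1]/c[2]+K[1,2]])
def tri(d1,p1,d2,p2):
    o1,r1=ray(d1,*p1);o2,r2=ray(d2,*p2)
    s=np.linalg.lstsq(np.c_[r1,-r2],o2-o1,rcond=None)[0];a=o1+s[0]*r1;b=o2+s[1]*r2
    return (a+b)/2,np.linalg.norm(a-b)
def blob(d,m,box):
    x0,y0,x1,y1=box;mm=np.zeros(m.shape,np.uint8);mm[y0:y1,x0:x1]=m[y0:y1,x0:x1]
    n,l,st,c=cv2.connectedComponentsWithStats(mm);i=1+np.argmax(st[1:,4]);return c[i],st[i],l==i
def masks(d):
    p=d['pixels'].astype(int);r,g,b=p[...,0],p[...,1],p[...,2]
    return dict(green=(g>r+40)&(g>b+30),brown=(r>g+25)&(r<150)&(r>b+35),dark=(p.max(2)<55))
E
python3 - <<'E'
from h import *
L=lambda f:dict(np.load(f+'.npz'))
t=L('top0');s=L('scene0');mt=masks(t);ms=masks(s)
B={'key':('green',(295,130,312,146),(340,172,358,188)),'pellet':('brown',(275,178,292,196),(300,195,318,206)),'pad':('dark',(262,192,288,214),(283,198,300,209))}
for k,(c,bt,bs) in B.items():
    a=blob(t,mt[c],bt);b=blob(s,ms[c],bs);print(k,a[0],a[1],b[0],b[1],tri(t,a[0],s,b[0]))
    for z in (.0387,.0403,.074,.08): print(z,plane(t,*a[0],z),plane(s,*b[0],z))
    if k=='pad':
        ys,xs=np.where(a[2]);print(cv2.minAreaRect(np.c_[xs,ys].astype(np.float32)))
        P=np.array([plane(t,x,y,.0387)[:2] for x,y in zip(xs,ys)]);r=cv2.minAreaRect((P*1000).astype(np.float32));print(r)
print(t['z_map'][133:145,300:310])
E
```

```text
key [304.09090909 137.3030303 ] [301 135   7   6  33] [348.93333333 178.2       ] [347 177   5   4  15] (array([0.67658047, 0.05891218, 0.08967983]), np.float64(0.001746053238641666))
0.0387 [0.68763309 0.06125618 0.0387    ] [0.75508253 0.11667661 0.0387    ]
0.0403 [0.68726776 0.06120317 0.0403    ] [0.75264155 0.11484685 0.0403    ]
0.074 [0.67957287 0.06008646 0.074     ] [0.7012283  0.07630756 0.074     ]
0.08 [0.67820286 0.05988764 0.08      ] [0.69207461 0.06944597 0.08      ]
pellet [283.15714286 186.12857143] [279 182   9   9  70] [307.5        200.09090909] [304 199   8   3  22] (array([0.52821813, 0.12509087, 0.04174936]), np.float64(0.0003732037858264472))
0.0387 [0.5284406  0.12546079 0.0387    ] [0.5320031  0.12850564 0.0387    ]
0.0403 [0.52825425 0.12533559 0.0403    ] [0.53008963 0.12664791 0.0403    ]
0.074 [0.52432915 0.12269847 0.074     ] [0.48978714 0.08751946 0.074     ]
0.08 [0.52363032 0.12222896 0.08      ] [0.48261162 0.08055297 0.08      ]
pad [275.30102041 203.31632653] [266 195  19  18 196] [291.79104478 204.37313433] [286 201  13   8  67] (array([0.4734
[... 1134 characters left out ...]
3903184 1.3914278 1.3970027 1.3899148
  1.388665  1.3997966 1.4036045]
 [1.4030974 1.3990784 1.3980675 1.393996  1.3941303 1.3895844 1.3923918
  1.3896163 1.3988863 1.4049176]
 [1.4047787 1.402978  1.4045528 1.4007893 1.3907169 1.3955895 1.3955464
  1.3991992 1.398109  1.4006768]
 [1.4068465 1.4019039 1.405719  1.4028893 1.3990662 1.3974261 1.399233
  1.4048226 1.398153  1.401229 ]
 [1.4175516 1.4012653 1.4052393 1.4038974 1.4008036 1.4032502 1.3982137
  1.4027419 1.3972608 1.4086539]
 [1.4100027 1.4089824 1.4147447 1.3980197 1.4011183 1.4033417 1.4048346
  1.4041196 1.4089346 1.4134876]
 [1.406675  1.4161581 1.412216  1.4111365 1.4110794 1.4109156 1.4128335
  1.4103799 1.4155335 1.4108776]]
```

```bash
cat >> h.py <<'E'
def delta(target,yaw=None):
    s=env.sense();R=Ro.from_euler('xyz',s['tcp_rot']).as_matrix()
    out=R.T@(np.array(target)-s['position'])*1000
    print('shift mm',out.round(1),'turn',None if yaw is None else -np.degrees(yaw-s['tcp_rot'][2]))
E
python3 - <<'E'
from h import *
delta([.473,.149,.11],np.pi-.412)
t=dict(np.load('top0.npz'))
# reader edges: points in the top picture on white housing/base -> yaw of long edges
g=cv2.cvtColor(t['pixels'],cv2.COLOR_RGB2GRAY)
l=cv2.createLineSegmentDetector().detect(g[110:240,235:345])[0][:,0]
for x0,y0,x1,y1 in l:
    if np.hypot(x1-x0,y1-y0)>18:
        for z in (.034,):
            a=plane(t,x0+235,y0+110,z);b=plane(t,x1+235,y1+110,z);d=b-a
            print(np.round([x0+235,y0+110,x1+235,y1+110]),a[:2].round(3),b[:2].round(3),np.arctan(d[1]/d[0]).round(3))
E
```

```text
shift mm [-364.9 -338.9  133.4] turn -1.537056723126504
[267. 209. 284. 216.] [0.456 0.177] [0.433 0.121] 1.19
[303. 166. 286. 158.] [0.593 0.062] [0.62 0.12] 1.144
[291. 142. 282. 159.] [0.674 0.103] [0.615 0.131] -0.449
[287. 223. 254. 208.] [0.41 0.11] [0.458 0.218] 1.155
[284. 214. 296. 188.] [0.44 0.12] [0.524 0.083] -0.414
[324. 145. 288. 223.] [ 0.663 -0.003] [0.411 0.108] -0.417
[273. 177. 261. 203.] [0.558 0.158] [0.473 0.195] -0.413
[254. 207. 271. 171.] [0.46  0.217] [0.578 0.166] -0.411
[272. 170. 285. 142.] [0.581 0.163] [0.672 0.123] -0.423
```

Call:
apply_moves --steps '[[1, [-46, -42, 12], -1.4], [1, [-91, -85, 25], -1.4], [1, [-137, -127, 37], -1.4], [1, [-182, -170, 50], -1.4], [1, [-228, -212, 62], -1.4], [1, [-274, -254, 75], -1.4], [1, [-319, -297, 87], -1.4], [1, [-365, -339, 100], -1.4], [1, [-365, -339, 100], -1.4], [1, [-365, -339, 100], -1.4], [1, [-365, -339, 100], -1.4], [1, [-365, -339, 100], -1.4]]' --squeeze 20

```text
time_s: 1.3
position: [0.4733, 0.1479, 0.1432]
tcp_rot: [-3.141, -0.001, 2.724]
force: [-0.4, -0.4, -0.5]
finger_gap: 0.0022
```

Call:
apply_moves --steps '[[1, [0, 1.3, 30], -0.2], [1, [0, 1.3, 60], -0.2], [1, [0, 1.3, 74], -0.2], [1, [0, 1.3, 74], -0.2], [1, [0, 1.3, 74], -0.2]]'

```text
time_s: 1.8
position: [0.4739, 0.1511, 0.0707]
tcp_rot: [3.141, 0.001, 2.732]
force: [-0.6, -0.2, -0.0]
finger_gap: 0.0005
```

Run:
```python
from h import *
s=env.sense();print(s['time_s'],s['position'],s['tcp_rot'],s['force'],s['finger_gap'])
snap('scene','s1');snap('top','t1')
a=cv2.imread('pics/scene0.png')
A=[cv2.resize(cv2.imread('pics/s1.png')[150:230,255:375],None,fx=6,fy=6,interpolation=cv2.INTER_CUBIC)]
cv2.imwrite('pics/c3.png',A[0])
```

```text
1.8 [0.47393507 0.15107226 0.07074927] [3.14112083e+00 5.04648137e-04 2.73163357e+00] [-0.64702707 -0.19586618 -0.00326743] 0.00047331636879376613
```

View pics/c3.png

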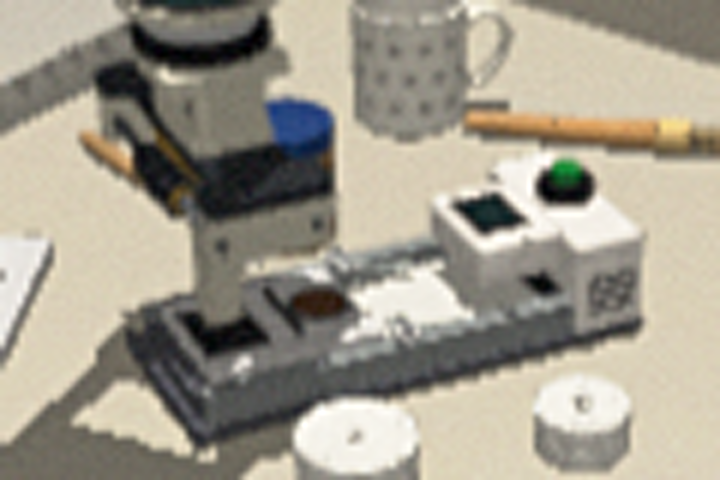

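Call:
apply_moves --steps '[[1, [0, -1.5, 4], 0], [1, [0, -1.5, 7], 0], [1, [0, -1.5, 9], 0], [1, [0, -1.5, 11], 0], [1, [0, -1.5, 11], 0], [1, [0, -1.5, 11], 0]]'

```text
time_s: 2.5
position: [0.4734, 0.1489, 0.0593]
tcp_rot: [3.141, 0.001, 2.731]
force: [-2.1, 0.1, 9.1]
finger_gap: 0.0002
```

Call:
apply_moves --steps '[[1, [0, 0, 2], 0], [1, [0, 0, 4], 0], [1, [0, 0, 5], 0], [1, [0, 0, 5], 0], [1, [0, 0, 5], 0]]'

```text
time_s: 3.0
position: [0.474, 0.1492, 0.0557]
tcp_rot: [3.14, 0.002, 2.731]
force: [-6.7, -1.3, 22.5]
finger_gap: 0.0005
```

Call:
apply_moves --steps '[[1, [-3, 0, 0.5], 0], [1, [-6, 0, 0.5], 0], [1, [-9, 0, 0.5], 0], [1, [-12, 0, 0.5], 0], [1, [-15, 0, 0.5], 0], [1, [-18, 0, 0.5], 0], [1, [-21, 0, 0.5], 0], [1, [-24, 0, 0.5], 0], [1, [-24, 0, 0.5], 0], [1, [-24, 0, 0.5], 0]]'

```text
time_s: 4.0
position: [0.4966, 0.1398, 0.0557]
tcp_rot: [3.139, 0.003, 2.73]
force: [-3.3, 2.4, 24.0]
finger_gap: 0.0003
```

Run:
```python
from h import *
s=env.sense();print(s['time_s'],s['position'],s['tcp_rot'],s['force'],s['finger_gap'])
snap('scene','s2');snap('top','t2')
A=cv2.resize(cv2.imread('pics/s2.png')[150:230,255:375],None,fx=6,fy=6,interpolation=cv2.INTER_CUBIC)
cv2.imwrite('pics/c4.png',A)
A=cv2.resize(cv2.imread('pics/t2.png')[110:240,235:345],None,fx=4.6,fy=4.6,interpolation=cv2.INTER_CUBIC)
cv2.imwrite('pics/c5.png',A)
```

```text
4.0 [0.49655781 0.13984636 0.05574651] [3.13879582e+00 2.75900393e-03 2.73048866e+00] [-3.25703854  2.35588556 24.04358943] 0.0002923608913981666
```

View pics/c4.png

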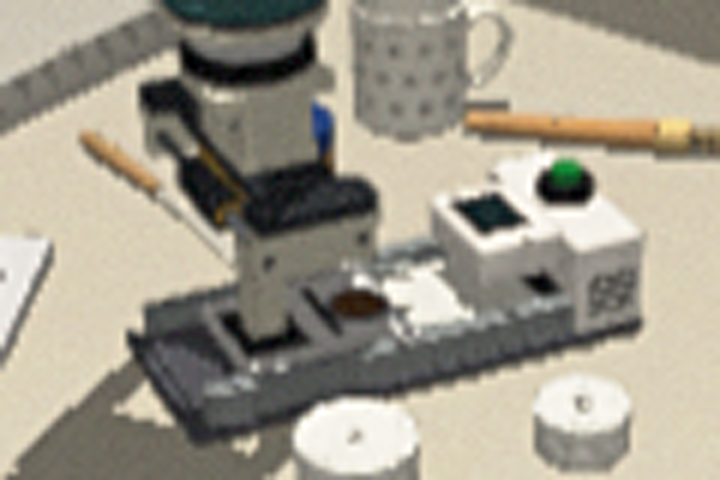

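View pics/c5.png

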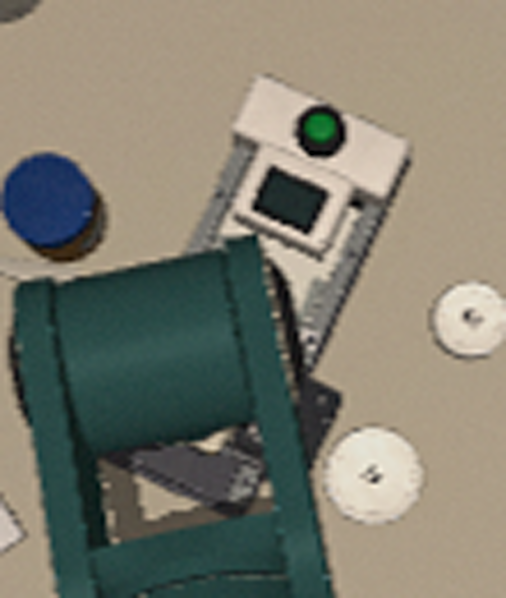

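Call:
apply_moves --steps '[[1, [-4, 0, 0.3], 0], [1, [-8, 0, 0.3], 0], [1, [-12, 0, 0.3], 0], [1, [-16, 0, 0.3], 0], [1, [-20, -0.3, 0.3], 0], [1, [-24, -0.3, 0.3], 0], [1, [-28, -0.3, 0.3], 0], [1, [-32, -0.3, 0.3], 0], [1, [-36, -0.3, 0.3], 0], [1, [-40, -0.3, 0.3], 0], [1, [-40, -0.3, 0.3], 0]]'

```text
time_s: 5.2
position: [0.5325, 0.1239, 0.0558]
tcp_rot: [3.139, 0.001, 2.731]
force: [-14.2, 4.5, 32.4]
finger_gap: 0.0004
```

Run:
```python
from h import *
snap('scene','s3')
A=cv2.resize(cv2.imread('pics/s3.png')[150:230,255:375],None,fx=6,fy=6,interpolation=cv2.INTER_CUBIC)
cv2.imwrite('pics/c6.png',A)
```

```text
(no output)
```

View pics/c6.png

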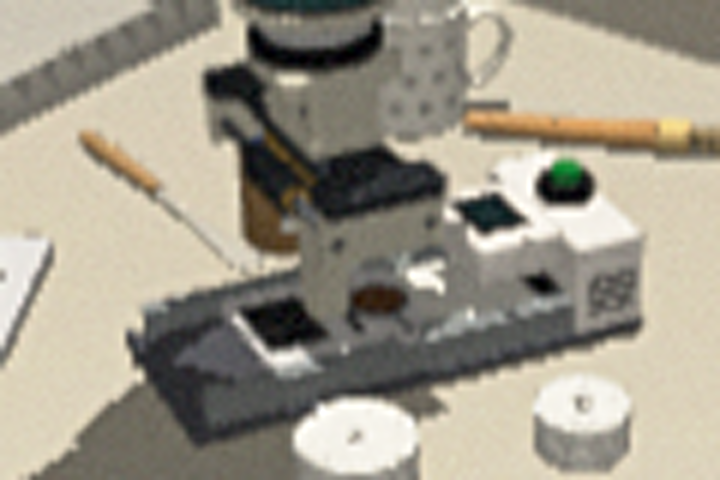

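```bash
cat >> h.py <<'E'
w=np.array([.9155,-.4023]);n=np.array([.4023,.9155])
KEYA=np.array([.6775,.0598])@w
def rx(p): return (p[:2]@w-KEYA+.137, p[:2]@n-.3272)
E
python3 - <<'E'
from h import *
for f in('scene0','s1','s2','s3'):
    d=dict(np.load(f+'.npz'));p=d['pixels'].astype(int);r,g,b=p[...,0],p[...,1],p[...,2]
    m=(r>g+15)&(r>b+20)&(r<140)
    a=blob(d,m,(300,194,335,207));q=plane(d,*a[0],.0403 if f in('scene0','s1') else .0322);print(f,a[0],a[1],rx(q),'slide x',rx(q)[0]-.0315)
print('tcp',rx(env.sense()['position']))
E
```

```text
scene0 [307.5 200. ] [304 198   8   5  32] (np.float64(-0.02460157949151698), np.float64(0.0025701270634188034)) slide x -0.05610157949151698
s1 [307.5 200. ] [304 199   8   3  20] (np.float64(-0.02460157949151698), np.float64(0.0025701270634188034)) slide x -0.05610157949151698
s2 [314.16666667 200.22222222] [311 199   8   4  18] (np.float64(0.0010276499597506317), np.float64(0.0030257020502809095)) slide x -0.03047235004024937
s3 [317.36842105 199.42105263] [314 198   8   4  19] (np.float64(0.013476048078891523), np.float64(0.0029376185295291735)) slide x -0.018023951921108478
tcp (np.float64(-0.021551376923201304), np.float64(0.00041261209025983403))
```

Call:
apply_moves --steps '[[1, [-3, 0, 0], 0], [1, [-6, 0, 0], 0], [1, [-9, 0, 0], 0], [1, [-12, 0, 0], 0], [1, [-12, 0, 0], 0]]'

```text
time_s: 5.75
position: [0.5436, 0.1189, 0.0558]
tcp_rot: [3.139, 0.001, 2.731]
force: [-10.7, 2.5, 31.4]
finger_gap: 0.0004
```

```bash
cat > chk.py <<'E'
from h import *
import sys
f=sys.argv[1];d=snap('scene',f);p=d['pixels'].astype(int);r,g,b=p[...,0],p[...,1],p[...,2]
m=(r>g+15)&(r>b+20)&(r<140)
a=blob(d,m,(300,190,345,207));q=plane(d,*a[0],.0322);print(f,a[0],a[1],'slide x',rx(q)[0]-.0325)
s=env.sense();print('tcp',rx(s['position']),'tip z',s['position'][2]-.025,'F along,lat,z',s['force'][:2]@w,s['force'][:2]@n,s['force'][2])
cv2.imwrite(f'pics/c_{f}.png',cv2.resize(cv2.imread(f'pics/{f}.png')[150:230,255:375],None,fx=6,fy=6,interpolation=cv2.INTER_CUBIC))
E
python3 chk.py s4
```

```text
s4 [320.70588235 198.70588235] [317 198   8   3  17] slide x -0.006317084644066023
tcp (np.float64(-0.009370411567812875), np.float64(0.00039046174580509296)) tip z 0.03078216410978306 F along,lat,z -11.791245671699865 -1.224718773355815 30.747840055112693
```

View pics/c_s4.png

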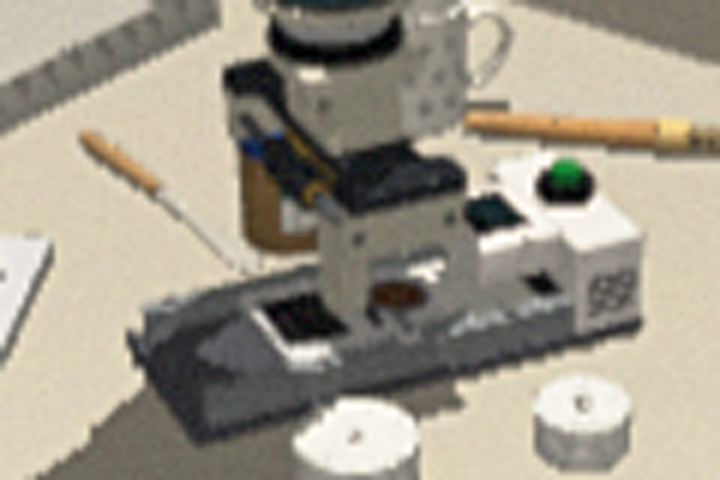

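Call:
apply_moves --steps '[[1, [-4, 0, 0], 0], [1, [-8, 0, 0], 0], [1, [-12, 0, 0], 0], [1, [-16, 0, 0], 0], [1, [-20, 0, 0], 0], [1, [-24, 0, 0], 0], [1, [-28, 0, 0], 0], [1, [-32, 0, 0], 0], [1, [-36, 0, 0], 0], [1, [-40, 0, 0], 0], [1, [-40, 0, 0], 0]]'

```text
time_s: 6.9
position: [0.5802, 0.1028, 0.0555]
tcp_rot: [3.14, 0.001, 2.731]
force: [-10.7, 2.5, 27.4]
finger_gap: 0.0003
```

```bash
python3 chk.py s5
```

```text
s5 [303.64285714 190.35714286] [300 190   9   2  14] slide x -0.03726265785924962
tcp (np.float64(0.030636656424191555), np.float64(0.00029663040319016787)) tip z 0.0305167791258721 F along,lat,z -10.215298013549921 -1.5456107822764553 27.514993230086553
```

View pics/c_s5.png

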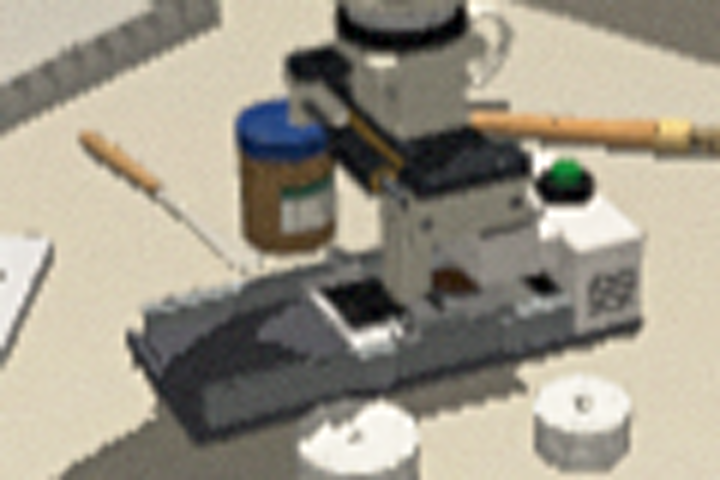

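Call:
apply_moves --steps '[[1, [-4, 0, 0], 0], [1, [-8, 0, 0], 0], [1, [-12, 0, 0], 0], [1, [-15, 0, 0], 0], [1, [-18, 0, 0], 0], [1, [-18, 0, 0], 0]]'

```text
time_s: 7.55
position: [0.5965, 0.0956, 0.0555]
tcp_rot: [3.14, 0.001, 2.731]
force: [-10.3, 1.4, 26.5]
finger_gap: 0.0001
```

```bash
python3 chk.py s6
```

```text
s6 [303.4 190.4] [300 190   9   2  15] slide x -0.03819442957275873
tcp (np.float64(0.04843754021423097), np.float64(0.0002769403160288175)) tip z 0.030420635903367903 F along,lat,z -11.415110874398115 -2.219507190735661 27.901207596009616
```

View pics/c_s6.png

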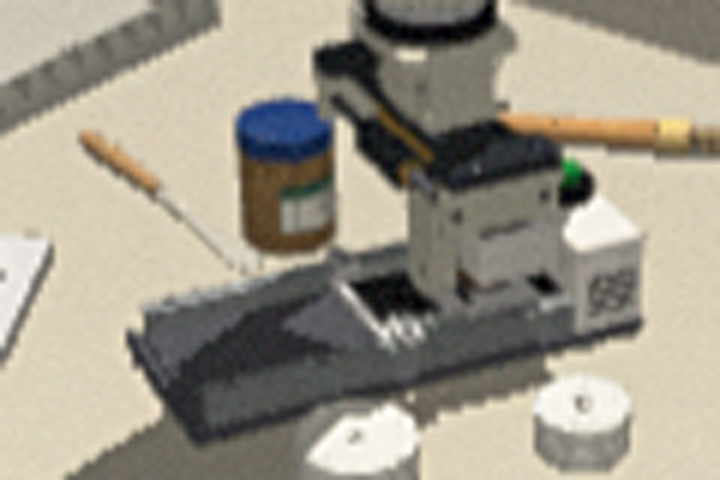

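Call:
apply_moves --steps '[[1, [-1.5, 0, 0], 0], [1, [-3, 0, 0], 0], [1, [-3, 0, 0], 0]]'

```text
time_s: 7.9
position: [0.5991, 0.0944, 0.0552]
tcp_rot: [3.14, 0.001, 2.731]
force: [-10.7, 3.8, 24.9]
finger_gap: 0.0003
```

Call:
apply_moves --steps '[[1, [-1, 0, 0], 0], [1, [-2, 0, 0], 0], [1, [-2, 0, 0], 0]]'

```text
time_s: 8.2
position: [0.6007, 0.0937, 0.0552]
tcp_rot: [3.14, 0.0, 2.731]
force: [-14.2, 3.1, 26.6]
finger_gap: 0.0005
```

```bash
python3 chk.py s7
```

```text
s7 [303.4 190.4] [300 190   9   2  15] slide x -0.03819442957275873
tcp (np.float64(0.053023622330025555), np.float64(0.0002711878963803094)) tip z 0.030151692821410538 F along,lat,z -13.695448837540287 -1.5322408185319454 25.98180752586198
```

View pics/c_s7.png

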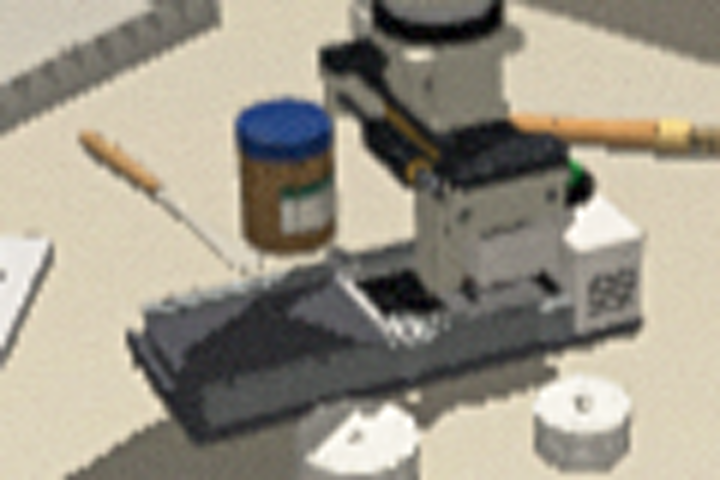

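Call:
apply_moves --steps '[[1, [-1, 0, 0], 0], [1, [-2, 0, 0], 0], [1, [-2, 0, 0], 0]]'

```text
time_s: 8.55
position: [0.6008, 0.0937, 0.0552]
tcp_rot: [3.141, -0.004, 2.731]
force: [-35.2, 10.0, 37.5]
finger_gap: 0.0006
```

Call:
apply_moves --steps '[[1, [0, 0, -1], 0], [1, [2, 0, -5], 0], [1, [4, 0, -12], 0], [1, [20, 0, -40], 0], [1, [50, 0, -80], 0], [1, [90, 0, -110], 0], [1, [140, 0, -130], 0], [1, [180, 0, -150], 0], [1, [180, 0, -150], 0]]'

```text
time_s: 9.45
position: [0.4351, 0.1657, 0.2067]
tcp_rot: [3.138, 0.004, 2.733]
force: [0.9, 0.4, 0.6]
finger_gap: 0.0004
```

```bash
python3 chk.py s8
python3 - <<'E'
from h import *
snap('top','t8')
A=cv2.resize(cv2.imread('pics/t8.png')[110:240,235:345],None,fx=4.6,fy=4.6,interpolation=cv2.INTER_CUBIC)
cv2.imwrite('pics/ct8.png',A)
E
```

```text
s8 [303.4 190.4] [300 190   9   2  15] slide x -0.03819442957275873
tcp (np.float64(-0.12600260172684147), np.float64(-0.0005487482907146624)) tip z 0.18011164570913568 F along,lat,z 0.2164225176969374 -0.47039648401453993 0.08626933319557029
```

View pics/c_s8.png

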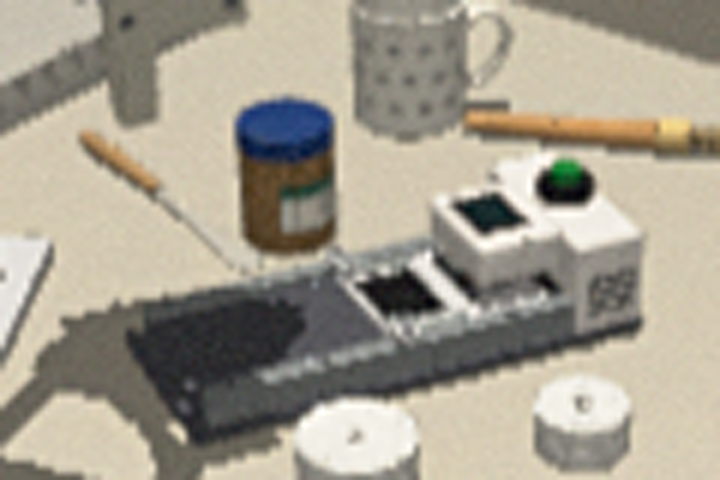

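View pics/ct8.png

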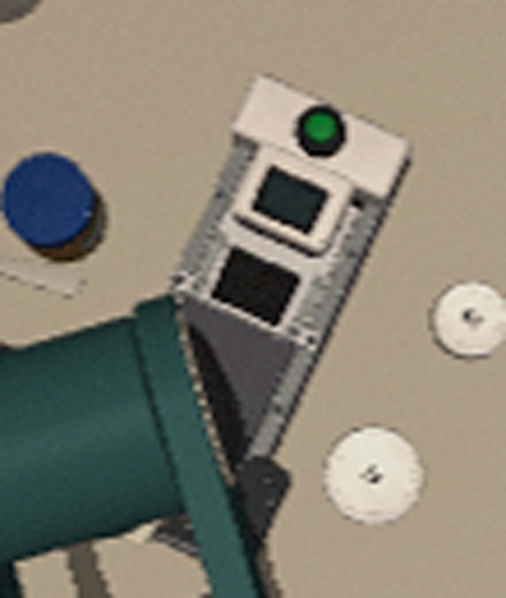

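Run:
```python
from h import *
t=dict(np.load('t8.npz'));s=dict(np.load('s8.npz'))
for d,box in((t,(278,160,304,184)),(s,(312,192,332,206))):
    a=blob(d,masks(d)['dark'],box);q=plane(d,*a[0],.030);r=rx(q);print(a[0],a[1],'pad x',r[0],'lat',r[1],'slide x',r[0]+.028)
    ys,xs=np.where(a[2]);P=np.array([plane(d,x,y,.03)[:2] for x,y in zip(xs,ys)]);print(cv2.minAreaRect((P*1000).astype(np.float32)))
def zs(d,lx,ly):  # world heights of depth pixels at a reader-frame region
    K=d['K'];R=Ro.from_euler('xyz',d['attitude']).as_matrix();v,u=np.mgrid[:400,:640];Z=d['z_map']
    c=np.stack([(u-K[0,2])/K[0,0]*Z,-(v-K[1,2])/K[1,1]*Z,-Z],-1);W=c@R.T+d['origin']
    X=W[...,:2]@w-KEYA+.137;Y=W[...,:2]@n-.3272
    k=(Z>0)&(X>lx[0])&(X<lx[1])&(Y>ly[0])&(Y<ly[1]);return np.median(W[k][:,2]),k.sum()
t0=dict(np.load('top0.npz'));s0=dict(np.load('scene0.npz'))
for nm,a,b in(('top',t0,t),('scene',s0,s)):
    print(nm,'bed0',zs(a,(.02,.05),(-.025,.025)),'slide0 top',zs(a,(-.1,-.07),(-.02,.02)),'table',zs(b,(-.04,-.012),(-.025,.01)),'slide now',zs(b,(.015,.045),(-.025,.025)),'key',zs(b,(.131,.143),(-.006,.006)),'housing',zs(b,(.118,.155),(-.05,-.02)))
```

```text
[289.97340426 171.7287234 ] [281 164  19  17 188] pad x 0.02617873908483237 lat 0.0009517304138553229 slide x 0.05417873908483237
((576.3313598632812, 105.24424743652344), (50.935203552246094, 37.78364562988281), 66.14643859863281)
[321.33962264 198.69811321] [316 195  12   7  53] pad x 0.029760282987634057 lat 0.0044737089788216555 slide x 0.057760282987634054
((579.4310913085938, 107.85782623291016), (44.38019561767578, 31.291641235351562), 67.45341491699219)
top bed0 (np.float64(0.019179781144142538), np.int64(143)) slide0 top (np.float64(0.03927129726992795), np.int64(116)) table (np.float64(0.028309087111706432), np.int64(80)) slide now (np.float64(0.029876056546506824), np.int64(143)) key (np.float64(0.09075708098058466), np.int64(13)) housing (np.float64(0.07159807994000844), np.int64(111))
scene bed0 (np.float64(0.02039101433928059), np.int64(48)) slide0 top (np.float64(0.039816520783255926), np.int64(53)) table (np.float64(0.02856756737393762), np.int64(38)) slide now (np.float64(0.031102321236567143), np.int64(64)) key (np.float64(0.09326780182500938), np.int64(5)) housing (np.float64(0.07204730558899763), np.int64(44))
```

Run:
```python
from h import *
delta([.676,.0595,.125],np.pi-.414)
```

```text
shift mm [-260.8   -1.2   79.3] turn 0.24042161989544658
```

Call:
apply_moves --steps '[[1, [-45, 0, 0], 0], [1, [-90, 0, 0], 0], [1, [-135, -1, 0], 0], [1, [-180, -1, 10], 0], [1, [-225, -1, 30], 0], [1, [-261, -1, 50], 0], [1, [-261, -1, 70], 0], [1, [-261, -1, 76], 0], [1, [-261, -1, 76], 0], [1, [-261, -1, 76], 0]]'

```text
time_s: 10.55
position: [0.6762, 0.059, 0.1276]
tcp_rot: [3.141, 0.001, 2.731]
force: [0.4, -0.1, 0.0]
finger_gap: -0.0002
```

```bash
python3 chk.py s9; python3 -c "
from h import *
delta([.676,.0595,.115])"
```

```text
s9 [303.3125 190.5   ] [300 190   9   3  16] slide x -0.038776969506213926
tcp (np.float64(0.13614627966642856), np.float64(-0.0009738553601318922)) tip z 0.10317325804339209 F along,lat,z -0.35297929176209547 -0.7170787051895049 -0.11873310652337088
shift mm [ 0.4  0.2 13.2] turn None
```

View pics/c_s9.png

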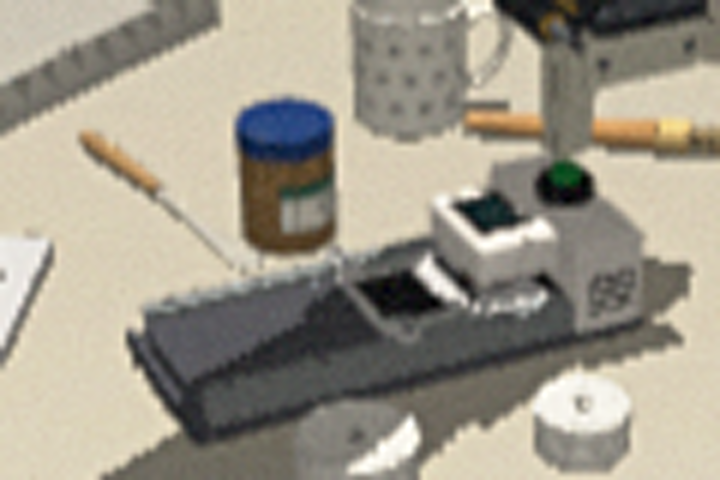

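Call:
apply_moves --steps '[[1, [0, 0, 6], 0], [1, [0, 0, 10], 0], [1, [0, 0, 12], 0], [1, [0, 0, 14], 0], [1, [0, 0, 14], 0]]'

```text
time_s: 11.1
position: [0.6762, 0.0592, 0.1134]
tcp_rot: [3.141, 0.0, 2.731]
force: [-1.1, 1.1, 4.5]
finger_gap: 0.0001
```

Call:
apply_moves --steps '[[1, [0, 0, 2], 0], [1, [0, 0, 3], 0], [1, [0, 0, 3], 0]]'

```text
time_s: 11.4
position: [0.6764, 0.0592, 0.1129]
tcp_rot: [3.141, 0.001, 2.731]
force: [-11.6, 0.2, 26.0]
finger_gap: 0.0005
```

Call:
apply_moves --steps '[[1, [0, 0, 3], 0], [1, [0, 0, -10], 0], [1, [0, 0, -50], 0], [1, [40, 0, -90], 0], [1, [85, 0, -120], 0], [1, [130, 0, -130], 0], [1, [175, 0, -130], 0], [1, [220, 0, -130], 0], [1, [260, 0, -130], 0], [1, [260, 0, -130], 0], [1, [260, 0, -130], 0]]'

```text
time_s: 12.5
position: [0.4375, 0.1631, 0.2402]
tcp_rot: [3.141, 0.001, 2.732]
force: [0.0, -0.7, -0.3]
finger_gap: 0.0007
```

```bash
python3 chk.py s10
python3 - <<'E'
from h import *
t=snap('top','t10');s=dict(np.load('s10.npz'))
cv2.imwrite('pics/ct10.png',cv2.resize(cv2.imread('pics/t10.png')[110:240,235:345],None,fx=4.6,fy=4.6,interpolation=cv2.INTER_CUBIC))
for d,box in((t,(278,160,304,184)),(s,(312,192,332,206))):
    a=blob(d,masks(d)['dark'],box);r=rx(plane(d,*a[0],.030));print(a[0],'slide x (+1.5 key corr)',r[0]+.028+.0015)
for d,box in((t,(295,130,312,146)),(s,(340,172,358,188))):
    print(blob(d,masks(d)['green'],box)[:2])
print(tri(t,blob(t,masks(t)['green'],(295,130,312,146))[0],s,blob(s,masks(s)['green'],(340,172,358,188))[0]))
E
```

```text
s10 [303.07142857 190.42857143] [300 190   8   2  14] slide x -0.039368774913215915
tcp (np.float64(-0.12364735758849116), np.float64(-0.001902473102683877)) tip z 0.2149814308072918 F along,lat,z 0.6637111733549814 -0.14352293102639346 1.0336236558043375
[289.97340426 171.7287234 ] slide x (+1.5 key corr) 0.05567873908483237
[321.40384615 198.65384615] slide x (+1.5 key corr) 0.05959702325263591
(array([304.17647059, 137.35294118]), array([301, 135,   7,   6,  34], dtype=int32))
(array([349.        , 178.33333333]), array([347, 177,   5,   4,  18], dtype=int32))
(array([0.67655301, 0.0586288 , 0.08924104]), np.float64(0.0018247272222218116))
```

View pics/c_s10.png

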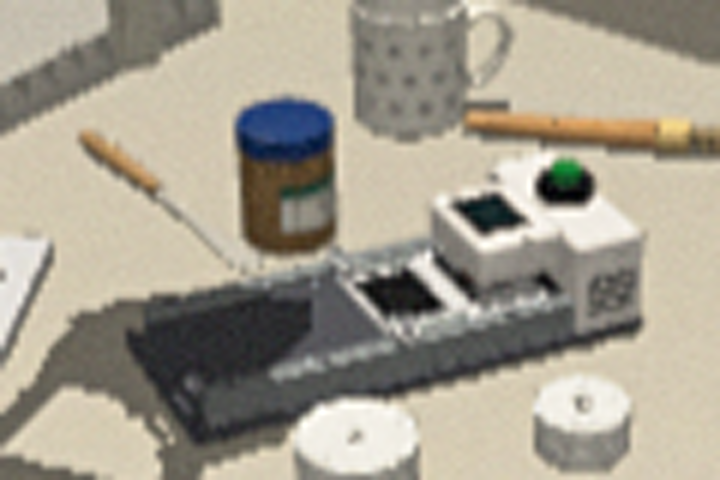

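View pics/ct10.png

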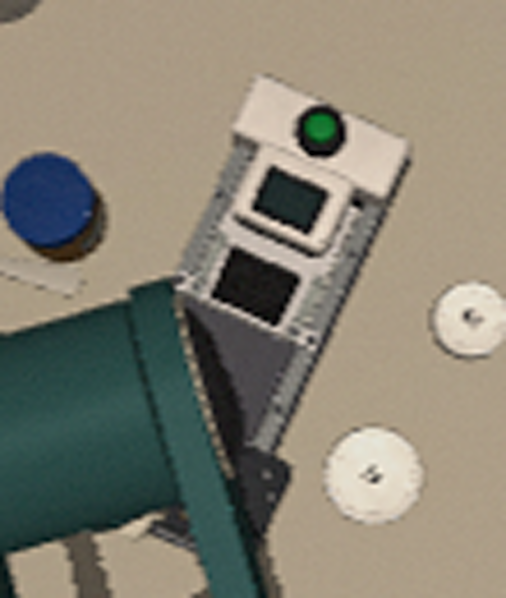

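Slide is in, the table is up, the key has sprung back and the arm is clear. I'm handing in.

```bash
python3 -c "
from bench import env
print(env.close_job())"
```

```text
the job is handed in; nothing more can be done
None
```

I loaded the slide into the reader with closed fingertips, pressed the key and let it go, then handed the job in at about 12.6 s. No verdict was reported.

**Loading:** I pressed the thumb pad down with about 22–32 N. The table sank fully, with the fingertips about 31 mm above the worktop. While pushing in, the fingertips slipped forward off the pad and came up behind the rib, about where the slide met the leaf springs. From there I pushed on the rib until the slide stopped hard at about 36 N.

**Key:** I pushed it down about 5 mm until it stopped hard at 26 N, then released it and moved the arm clear.

**Last checks:**
- **Slide position:** the top view puts the slide at x ≈ 55.7 mm and the scene view at about 59.6 mm, against 56 mm fully in. The two disagree by 4 mm; I trust the top view because it sees the pad more sharply.
- **Slide and table height:** before the key press, the slide's top was at about 30–31 mm, so it is flat on the bed. The table was at about 28.4 mm, so it is up.
- **Key:** its pixels and height match those before the press to within about 0.5 mm, so it is back up.
- **Other items:** the jar, tins and spatula look unmoved.
- **Pellet tracking:** my colour tracking of the pellet failed once the reading head hid it. For the last part of the push I went by arm position and force instead.

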